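# Seat the burr carrier of a coffee grinder on its three balls

## Task

Fit the loose burr carrier back on the open coffee grinder, its tab on the chute side: rest it on the three balls, turn it a little either way by feel until its grooves drop over them, then press gently until both spring catches snap over the rim and hold it fully home and level. Let go of it, never force it, and leave the cup, milk pitcher and spoon alone.

Things in the scene. Friction and masses are not known exactly. Their poses are not given: they have to be found in the camera images.
- grinder: Open grinder, fixed; origin under the drum's axis on the counter, z up, -x towards the chute. White drum 132 mm across, 72 mm high, on a dark foot 190 mm square; aluminium chute on the -x side (to x = -108 mm, top 62 mm up), white motor on the +x side (to 164 mm, top 86 mm up). Two steel posts 104 mm high at y = +84 and -84 mm carry the spring catches.
- balls (a point): Centre of the three steel balls (16 mm across, 46 mm from the axis, centres at this height) on the grinder's steel collar; axes as the grinder's. Nominally at 180 (chute), +50 and -50 degrees from x, but the collar was left turned about the axis by an unknown angle, up to 0.55 rad either way: not reported, too stiff to turn; find it by feel or by looking.
- catch_left (a point): Centre of the +y spring catch at rest: a steel roller 6 mm thick, 24 mm long along x, on a post of the grinder; it slides outwards against a spring (4 N at rest, 1 N more per mm).
- catch_right (a point): The same for the -y catch. The carrier's rim meets both rollers when its grip centre is about 6 mm above the seat; a push of 8 to 12 N spreads them, and from about 2.5 mm above the seat they pull it home. Pressed unevenly, only one side snaps in: then press the high end of the bar.
- seat (a point): Point on the grinder's axis, 121 mm above its underside, axes as the grinder's: where the carrier's grip centre comes when home (it settles up to 1 mm lower). The carrier's yaw when home is the grinder's plus the collar's unknown turn. Pushing with much more than 15 N is forcing it.
- carrier_grip (a point): Centre of the black bar grip on the burr carrier, half-way up the bar; axes as the carrier's, z up, -x to its tab. Bar 18 mm (x) by 60 mm (y) by 36 mm high; the disc's top face is 18 mm below this point, the bar's top 18 mm above. Grasp across x, fingertips clear of the disc. Carrier: aluminium disc 120 mm across, 0.36 to 0.54 kg, on a black mat.
- carrier_base (a point): Centre of the carrier's underside, 37 mm below its grip centre: flat lands with three radial V-grooves (mouth 18 mm, 60 degree flanks) to fit the balls. Off the grooves the lands ride on the balls, grip centre 8 mm above the seat; within about 0.1 rad of the right angle it drops 1 to 2 mm more, to the catches. Within 0.05 rad it can be pressed home.
- cup: White cup with a handle, 84 mm across, 68 mm high, on a paper sheet in front of the robot; origin at the centre of its underside. Leave alone.
- pitcher: Steel milk pitcher without handle, 76 mm across, 85 mm high, to the robot's right; origin at the centre of its underside. Leave alone.
- spoon: Steel spoon 150 mm long lying to the robot's left; origin under its middle. Leave alone.
There are look-alikes about, which are no part of the job. What is shaped like the part that bears carrier_grip but green, turquoise or yellow is not meant.

How it is judged (in metres and radians):
On the way:
1. the carrier is lifted clear of its mat (height (world z) of carrier_grip above 0.09 m), for 0.2 s.
At the end, for the whole second after the job is handed in: The carrier sits level (within 2 degrees) on the three balls under both catches, its tab on the chute side, its grip centre within 3 mm of the seat sideways and at most 1.8 mm above or 3 mm below it, released and at rest (z of carrier_grip in the frame of grinder between 0.118 and 0.1228 m and horizontal distance between carrier_grip and seat below 0.003 m and angle between carrier_grip's own z axis and vertical below 0.035 rad and linear speed of carrier below 0.02 m/s and angle between the x axis of carrier_grip and the x axis of grinder, either way round below 0.62 rad); the robot touches nothing.
It fails at once if the carrier is forced on the grinder: all contact forces between them add up to over 75 N (a push of some 20 N when it is down on its balls) (contact force between carrier and grinder above 75 N).
It fails at once if the cup is moved by more than 20 mm (distance of cup from where it was at the start of the episode above 0.02 m).
It fails at once if the milk pitcher is moved by more than 20 mm (distance of pitcher from where it was at the start of the episode above 0.02 m).
It fails at once if the spoon is moved by more than 20 mm (distance of spoon from where it was at the start of the episode above 0.02 m).
It also fails if it takes over 72 s, if anything falls off the work surface, if the arm or the gripper's body presses on something with over 40 N, if the wrist force passes 120 N, or if a joint passes its speed limit or range.

## Robot

A 6-joint arm with a two-finger parallel gripper is mounted at the origin on the work surface. World frame = base frame: x ahead of the robot, y to its left, z up, the work surface at z = 0. Lengths are in m, angles in degrees, forces in N, time in s.
With the tool pointing down it reaches from about 0.3 to 0.75 m from the base axis. Payload 8.5 kg.
Tool frame: the origin (TCP) lies between the finger pads; the fingertips stand 25 mm ahead of it and the grasp point (between the pads) lies 6 mm ahead of it; x points along the fingers, y is the direction in which the jaws open and shut, and the axes are right-handed (so a half turn about x gives the same grasp; the last joint's range is limited). The gripper opens to 85 mm and grips with 20 to 120 N. Pads are 22 mm wide; open, the fingers measure 114 mm over their backs; the gripper's body (76 mm by 85 mm) begins 54 mm behind the grasp point. The pads swing forward as they close: fully open they stand 13 mm farther back than shut.
Start: joints at [61.289, 21.807, 74.336, -0, 83.858, -12.336], TCP at [0.155, 0.528, 0.256] pointing down, gripper open.
Joint ranges: [-178.18, 178.18], [-50.72, 133.34], [12.68, 142.11], [-81.47, 261.47], [9.98, 163.14], [-165.26, 165.26]. Speed limits (degrees/s): [136.94, 136.94, 180, 180, 180, 180].

## Interface

Orientations are given as a 3x3 rotation matrix whose columns are the frame's x, y, z axes.
In Python, from rig import sensors, get_image, workorder gives the robot as it stands.
- The arm moves only by the tool arm_command, never from a script. Its argument "plan" is a list that holds one entry, the list of rows, each a list of 6 numbers: the shift along the tool's x, y, z in units of 25 mm (1.0 is 25 mm), then the turn, a rotation vector about the tool's x, y, z in units of 6 degrees (1.0 is 6 degrees). In form: [[[dx, dy, dz, ax, ay, az], ...]]. A call has 1 to 10 rows; each row is the pose to reach, as a shift and turn from the pose commanded when the call began, along the tool's axes at that moment; what a row does not reach only later rows make up. A row lasts 1/10 s, in which the tool goes at most 50 mm and 8.59 degrees, less where a joint would pass 70% of its speed; a pose out of reach is approached as far as the arm can. A call with a gripper value outside its range is refused whole. "jaw" is the closure, from 0 (fully open) to 1 (shut), set as the call begins (left out, the last holds). The fingers move at their own pace and stop on an object; "newtons" is the grip in N (left out, the last holds). Time passes only in rows, so rows that repeat a pose let the fingers close. It gives the time, the measured TCP pose, the force and the opening at its end, in the units of the state.
- sensors.observe(): the state, without advancing time (a new reading comes with each control period).
- get_image(name): name is "scene" or "top" or "wrist"; returns a dict with "img" (480x640x3 uint8, red, green, blue), "fx", "fy", "cx", "cy" (pixels), "T" (4x4, takes a point from camera to world coordinates). Camera axes: x right, y up, looking along -z (the intrinsics and any distortion apply to the point x, -y, -z); pixel columns grow to the right and rows downward; lengths in m; the calibration is good to about 2 mm. A picture is of the moment at which its call begins. There is no depth.
- workorder.close_job(): hands the job in, once; it reports no verdict.
The state is a dict: "time_s": time; "q": joint angles; "qvel": joint speeds; "joint_efforts": joint torques, N m; "position": TCP position; "tool_rot": TCP orientation; "ft_force": force on the tool from outside, world axes, zero at the start; "wrist_torque": the same for the moment, N m; "grip_width": finger opening in m.
Only numpy, scipy, OpenCV 4.12 (cv2) and the standard library are available. Lean on these libraries where they do the work, as an engineer would, in place of code of your own. Each camera call takes 0.05 s, during which the arm holds its last target. There are 200 camera calls.

## Working session

There is one attempt and no reset: what is moved stays moved. The work goes in short steps, Python scripts to look and compute and a tool call to move; the robot and the scene stay as the last step left them, time stands still between calls to the robot, and variables do not carry over. Pictures are saved under pics/ and viewed, about 8 in all and at most 12, crops included, and the job is handed in when it is done.

Besides the shell and the picture viewer there is one more tool, called in YAML: its name, and indented under it one key for each argument. arm_command: Moves the arm, as the interface text tells. Its arguments: {"type":"object","properties":{"plan":{"type":"array","items":{"type":"array","items":{"type":"array","items":{"type":"number"}}}},"jaw":{"type":"number"},"newtons":{"type":"number"}},"required":["plan"]}

```bash
mkdir -p pics; ls
python3 - <<'E'
from rig import sensors,get_image
import cv2,numpy as np
s=sensors.observe()
for k,v in s.items(): print(k,np.round(v,4).tolist())
for n in("scene","top"):
    d=get_image(n); cv2.imwrite(f"pics/{n}1.png",d["img"][:,:,::-1]); print(n,d["fx"],d["fy"],d["cx"],d["cy"],np.round(d["T"],4).tolist(),[k for k in d])
E
```

```text
pics
time_s 0.0
q [61.2873, 21.8403, 74.387, 0.0012, 83.8598, -12.3354]
qvel [-0.0667, -0.0441, -0.0177, -0.0973, -0.0594, 0.0927]
joint_efforts [-0.0, -44.8459, -23.128, -0.0002, 0.0047, -0.0]
position [0.1549, 0.5274, 0.2557]
tool_rot [[-0.0007, 0.282, 0.9594], [-0.0013, 0.9594, -0.282], [-1.0, -0.0015, -0.0003]]
ft_force [-0.4032, 0.1961, 0.2017]
wrist_torque [0.0131, -0.0132, 0.0079]
grip_width 0.0853
scene 526.584830516581 526.584830516581 326.11326784173707 232.33535357288704 [[-0.5769, -0.7033, 0.4153, 1.0944], [0.8167, -0.5027, 0.2832, 0.4322], [0.0096, 0.5026, 0.8645, 1.3549], [0.0, 0.0, 0.0, 1.0]] ['img', 'fx', 'fy', 'cx', 'cy', 'T']
top 471.5229956318017 471.5229956318017 322.1679888770666 241.65077072185218 [[0.0022, 0.9948, -0.1018, 0.4242], [-0.9997, 0.0049, 0.0256, 0.0136], [0.0259, 0.1017, 0.9945, 1.0911], [0.0, 0.0, 0.0, 1.0]] ['img', 'fx', 'fy', 'cx', 'cy', 'T']
```

View pics/top1.png

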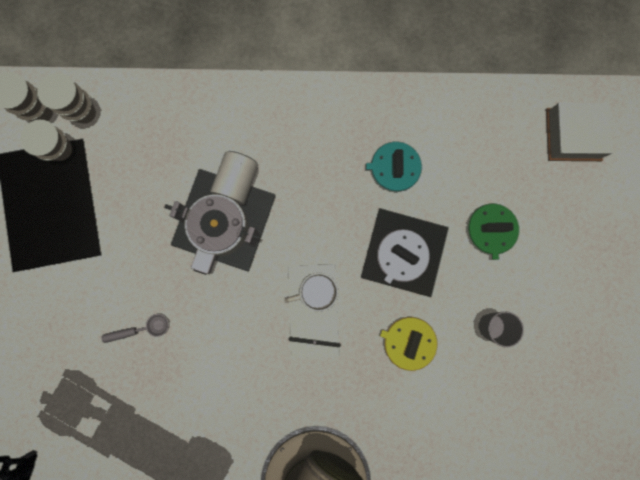

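View pics/scene1.png

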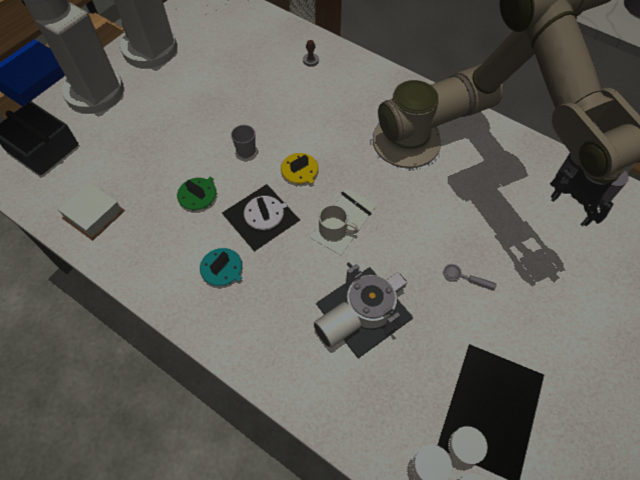

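The top picture shows four disc-with-bar parts: aluminium on the black mat (404,256), turquoise (396,166), green (494,229) and yellow (411,343). The description picks the aluminium one on the mat. The grinder is at (215,223) with its chute towards (203,262), and the arm shadow is at lower left. The scene picture agrees: carrier at (265,211), grinder at (372,296). Next come close crops.

Run:
```python
import cv2,numpy as np
t=cv2.imread("pics/top1.png");s=cv2.imread("pics/scene1.png")
def c(im,x,y,w=100,h=75,k=4): return cv2.resize(im[y:y+h,x:x+w],None,fx=k,fy=k,interpolation=cv2.INTER_CUBIC)
def lab(x,o):return cv2.putText(x,o,(3,12),0,.4,(0,0,255),1)
a=np.vstack([np.hstack([c(t,355,215),c(t,165,195)]),np.hstack([c(s,215,175),c(s,320,255)])])
a=cv2.convertScaleAbs(a,alpha=1.3)
cv2.imwrite("pics/crop1.png",a)
```

```text
(no output)
```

View pics/crop1.png

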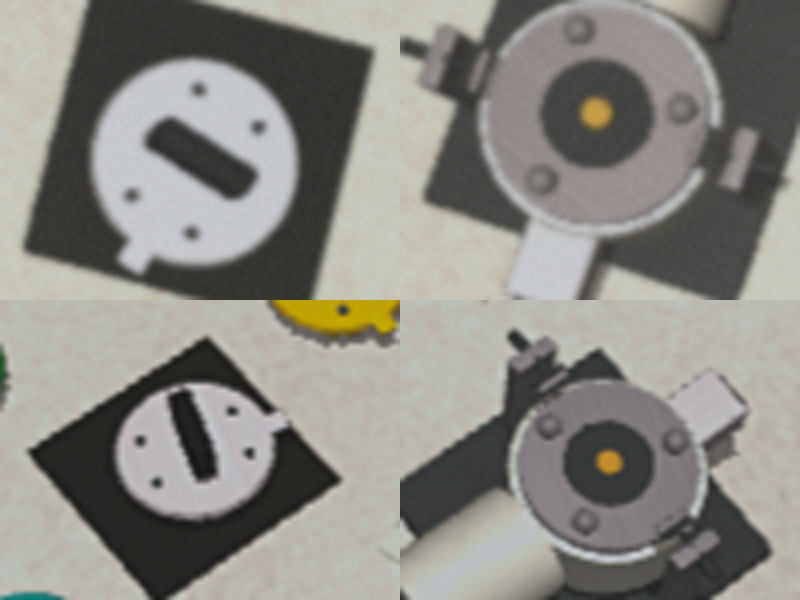

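The close crop confirms it: an aluminium disc with a black bar on the black mat. Tab in the top crop at (137,257), holes at (199,90), (259,127), (131,195) and (191,233). The three balls in the top crop are at (580,30), (683,107) and (541,180), clearly turned relative to the chute. Triangulating next.

```bash
cat > h.py <<'E'
import numpy as np, cv2
from scipy.optimize import least_squares
C={"scene":(526.584830516581,326.11326784173707,232.33535357288704,np.array([[-0.5769,-0.7033,0.4153,1.0944],[0.8167,-0.5027,0.2832,0.4322],[0.0096,0.5026,0.8645,1.3549]])),
"top":(471.5229956318017,322.1679888770666,241.65077072185218,np.array([[0.0022,0.9948,-0.1018,0.4242],[-0.9997,0.0049,0.0256,0.0136],[0.0259,0.1017,0.9945,1.0911]]))}
def ray(n,p):
    f,cx,cy,T=C[n]; d=T[:,:3]@np.array([(p[0]-cx)/f,-(p[1]-cy)/f,-1]); return T[:,3],d/np.linalg.norm(d)
def onz(n,p,z): o,d=ray(n,p); return o+d*(z-o[2])/d[2]
def tri(a,b):
    A=0;B=0
    for n,p in(("top",a),("scene",b)):
        o,d=ray(n,p);M=np.eye(3)-np.outer(d,d);A=A+M;B=B+M@o
    X=np.linalg.solve(A,B); o,d=ray("top",a); return X,np.linalg.norm(np.cross(X-o,d))*2
def cp(x,y,ox,oy): return ((x+.5)/4-.5+ox,(y+.5)/4-.5+oy)
E
python3 - <<'E'
from h import *
np.set_printoptions(precision=4,suppress=True)
def fitpat(P,Q,name): # 2D rigid fit Q->P
    P=np.array(P);Q=np.array(Q);a,b=P.mean(0),Q.mean(0);H=(Q-b).T@(P-a)
    th=np.arctan2(H[0,1]-H[1,0],H[0,0]+H[1,1]);R=np.array([[np.cos(th),-np.sin(th)],[np.sin(th),np.cos(th)]])
    c=a-R@b; print(name,"centre",c,"yaw",np.degrees(th),"res mm",1e3*np.linalg.norm(P-(Q@R.T+c),axis=1))
    return c,th
bt=[cp(180,30,165,195),cp(283,107,165,195),cp(141,180,165,195)]
bs=[cp(185,221,320,255),cp(149,126,320,255),cp(277,140,320,255)]
Q=[[.046*np.cos(a),.046*np.sin(a)] for a in np.radians([50,-50,180])]
fitpat([onz("top",p,.084)[:2] for p in bt],Q,"balls top")
fitpat([onz("scene",p,.084)[:2] for p in bs],Q,"balls scene")
X=[tri(a,b) for a,b in zip(bt,bs)]; [print(x,e) for x,e in X]
fitpat([x[:2] for x,e in X],Q,"balls tri")
# chute end-edge centre (top), gold
for p in [(150,262)]: print("chute top mid",onz("top",cp(150,262,165,195),.062))
print("catches top",onz("top",cp(78,72,165,195),.1),onz("top",cp(318,150,165,195),.1))
ht=[cp(*p,355,215) for p in [(199,90),(259,127),(131,195),(191,233)]]
hs=[cp(*p,215,175) for p in [(157,182),(140,140),(250,153),(232,111)]]
H=[tri(a,b) for a,b in zip(ht,hs)]; [print("hole",x,e) for x,e in H]
for n,h,t in(("top",ht,cp(137,257,355,215)),("scene",hs,cp(280,121,215,175))):
    P=np.array([onz(n,p,.021)[:2] for p in h]);c=P.mean(0);v=P[0]+P[1]-P[2]-P[3];w=c-onz(n,t,.018)[:2]
    print(n,"carrier",c,"yaw holes",np.degrees(np.arctan2(v[1],v[0])),"tab",np.degrees(np.arctan2(w[1],w[0])))
# bar by threshold in top
for n,b in(("top",(380,235,430,275)),("scene",(245,190,285,235))):
    g=cv2.cvtColor(cv2.imread(f"pics/{n}1.png"),6);x0,y0,x1,y1=b;m=(g[y0:y1,x0:x1]<80).astype(np.uint8)
    k,l,st,ce=cv2.connectedComponentsWithStats(m)
    i=min(range(1,k),key=lambda i:np.hypot(*(ce[i]-[(x1-x0)/2,(y1-y0)/2]))); r=cv2.minAreaRect(np.argwhere(l==i)[:,::-1].astype(np.float32)); print(n,st[i],ce[i]+[x0,y0],r)
    print(onz(n,ce[i]+[x0,y0],.05))
E
```

```text
balls top centre [0.5672 0.2204] yaw -37.163846948010544 res mm [0.5626 0.6856 0.6481]
balls scene centre [0.5678 0.2224] yaw -36.969017768403454 res mm [0.6036 0.4982 0.9536]
[0.612  0.2314 0.0808] 0.0010311337943669607
[0.5701 0.1753 0.0814] 0.001660831940205892
[0.5301 0.2498 0.0826] 0.0015914346262259473
balls tri centre [0.5672 0.2215] yaw -37.09953092123561 res mm [0.3705 0.5764 0.7298]
chute top mid [0.488  0.2478 0.062 ]
catches top [0.5858 0.2797 0.1   ] [0.545  0.1528 0.1   ]
hole [ 0.5449 -0.2022  0.0231] 6.871333560740172e-06
hole [ 0.5236 -0.2362  0.023 ] 0.0004546760503227673
hole [ 0.4845 -0.1624  0.0224] 0.0003332747878810351
hole [ 0.463  -0.1963  0.0229] 0.00031472558809000965
top carrier [ 0.5042 -0.1998] yaw holes -33.413905783898656 tab -31.484916660365084
scene carrier [ 0.5031 -0.2   ] yaw holes -33.63717083573112 tab -32.998369260734506
top [ 12  10  27  20 257] [404.8016 254.2062] ((24.730770111083984, 19.15384292602539), (28.012359619140625, 9.429903030395508), 33.690067291259766)
[ 0.5036 -0.1971  0.05  ]
scene [ 12   7  12  23 151] [262.6887 208.351 ] ((17.637929916381836, 18.344825744628906), (23.026222229003906, 6.870728015899658), 68.19859313964844)
[ 0.5094 -0.1941  0.05  ]
```

arm_command:
  plan:
    - [[0,-24,21.6,17.85,0,0],[0,-24,21.6,17.85,0,0],[0,-24,21.6,17.85,0,0],[0,-24,21.6,17.85,0,0],[0,-24,21.6,17.85,0,0],[0,-24,21.6,17.85,0,0],[0,-24,21.6,17.85,0,0],[0,-24,21.6,17.85,0,0],[0,-24,21.6,17.85,0,0],[0,-24,21.6,17.85,0,0]]
  jaw: 0

```text
time_s: 1.1
position: [0.3714, 0.0748, 0.2564]
tool_rot: [[0.0, 0.976, -0.22], [0.0, -0.22, -0.976], [-1.0, 0.0, -0.0]]
ft_force: [1.4, 0.6, 0.1]
grip_width: 0.0854
```

```bash
cat >> h.py <<'E'
def mv(p,yaw,show=True):
    from rig import sensors
    from scipy.spatial.transform import Rotation as Ro
    s=sensors.observe();R=np.array(s["tool_rot"]);q=np.array(s["position"])
    c,t=np.cos(np.radians(yaw)),np.sin(np.radians(yaw))
    G=np.column_stack([[0,0,-1],[c,t,0],np.cross([0,0,-1],[c,t,0])])
    r=np.concatenate([R.T@(np.array(p)-q)/.025, Ro.from_matrix(R.T@G).as_rotvec(degrees=True)/6])
    np.set_printoptions(precision=3,suppress=True)
    print("t",s["time_s"],"pos",q,"yaw",np.degrees(np.arctan2(R[1,1],R[0,1])),"F",np.round(s["ft_force"],2),"M",np.round(s["wrist_torque"],2),"w",s["grip_width"]); print("row",r.round(3).tolist())
E
python3 -c "
from h import *
mv([.5037,-.2,.20],-33.5)"
```

```text
t 1.1 pos [0.371 0.075 0.256] yaw -12.689556351103644 F [1.45 0.56 0.12] M [ 0.03 -0.01 -0.02] w 0.08541942023161872
row [2.254, 7.575, 9.561, 3.468, -0.002, -0.001]
```

arm_command:
  plan:
    - [[2.25,7.58,9.56,3.47,0,0],[2.25,7.58,9.56,3.47,0,0],[2.25,7.58,9.56,3.47,0,0],[2.25,7.58,9.56,3.47,0,0],[2.25,7.58,9.56,3.47,0,0],[2.25,7.58,9.56,3.47,0,0],[2.25,7.58,9.56,3.47,0,0],[2.25,7.58,9.56,3.47,0,0],[2.25,7.58,9.56,3.47,0,0],[2.25,7.58,9.56,3.47,0,0]]

```text
time_s: 2.1
position: [0.505, -0.1957, 0.2006]
tool_rot: [[0.0, 0.838, -0.545], [-0.0, -0.545, -0.838], [-1.0, 0.0, -0.0]]
ft_force: [-0.3, -0.3, -0.0]
grip_width: 0.085
```

Run:
```python
from h import *
from rig import get_image
mv([.5037,-.2,.0520],-33.5)
d=get_image("wrist"); cv2.imwrite("pics/w1.png",d["img"][:,:,::-1]); np.savez("pics/w1.npz",**{k:d[k] for k in("fx","cx","cy","T")})
T=np.array(d["T"]);print(d["fx"],d["cx"],d["cy"]);print(T)
```

```text
t 2.1 pos [ 0.505 -0.196  0.201] yaw -33.05749313414477 F [-0.26 -0.34 -0.01] M [-0.    0.05  0.  ] w 0.08496298064685832
row [5.944, 0.049, 0.172, 0.074, -0.001, -0.002]
385.4111164298165 325.6321859421442 241.31463945465967
[[ 0.839  0.519  0.163  0.547]
 [-0.544  0.801  0.25  -0.132]
 [-0.001 -0.298  0.954  0.319]
 [ 0.     0.     0.     1.   ]]
```

View pics/w1.png

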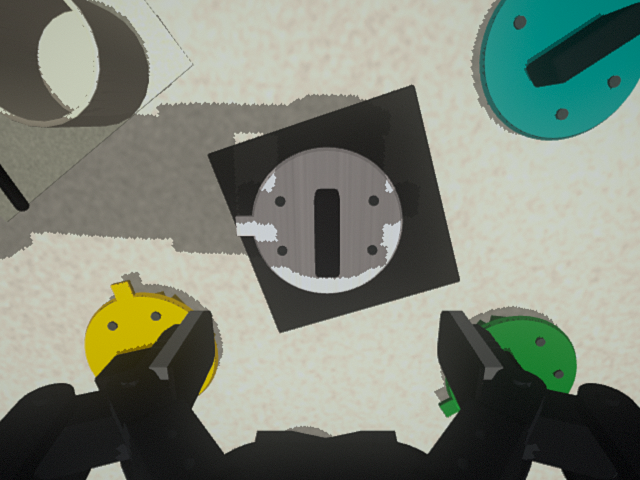

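The wrist view shows the aluminium carrier centred near (327,222), tab left at (245,229), holes at (280,201), (374,201), (282,250) and (373,250). The bar is aligned with the jaws.

Run:
```python
from h import *
d=np.load("pics/w1.npz"); C["w"]=(float(d["fx"]),float(d["cx"]),float(d["cy"]),d["T"][:3])
P=np.array([onz("w",p,.0228)[:2] for p in [(280,201),(282,250),(374,201),(373,250)]]);print(P,P.mean(0))
v=P[2]+P[3]-P[0]-P[1];print(np.degrees(np.arctan2(v[1],v[0])))
b=np.array([onz("w",p,.0588)[:2] for p in [(315.5,190),(339.5,190),(340,277.5),(315,277.5)]]);print("bar",b.mean(0))
v=b[0]+b[1]-b[2]-b[3];print(np.degrees(np.arctan2(v[1],v[0]))-90, np.linalg.norm(v)/2)
```

```text
[[ 0.48469668 -0.16306399]
 [ 0.46291071 -0.19702173]
 [ 0.54623852 -0.20296181]
 [ 0.52487712 -0.23718665]] [ 0.50468076 -0.20005855]
-32.95283787451238
bar [ 0.50630958 -0.19764192]
-32.88052209779854 0.06418902666249555
```

arm_command:
  plan:
    - [[2,0.02,-0.03,-0.08,0,0],[4,0.02,-0.03,-0.08,0,0],[5,0.02,-0.03,-0.08,0,0],[5.5,0.02,-0.03,-0.08,0,0],[5.88,0.02,-0.03,-0.08,0,0],[5.88,0.02,-0.03,-0.08,0,0],[5.88,0.02,-0.03,-0.08,0,0]]

```text
time_s: 2.85
position: [0.5067, -0.197, 0.0543]
tool_rot: [[0.002, 0.842, -0.539], [-0.001, -0.539, -0.842], [-1.0, 0.002, 0.0]]
ft_force: [0.2, -0.2, -0.4]
grip_width: 0.0851
```

```bash
python3 -c "
from h import *
mv([.5045,-.1995,.053],-33)"
```

```text
t 2.85 pos [ 0.507 -0.197  0.054] yaw -32.6442929910968 F [ 0.15 -0.24 -0.37] M [-0.01  0.    0.02] w 0.0851133092282807
row [0.051, -0.022, 0.133, 0.059, 0.0, -0.021]
```

arm_command:
  plan:
    - [[0.05,-0.02,0.08,0.04,0,0],[0.05,-0.02,0.08,0.04,0,0],[0.05,-0.02,0.08,0.04,0,0],[0.05,-0.02,0.08,0.04,0,0],[0.05,-0.02,0.08,0.04,0,0],[0.05,-0.02,0.08,0.04,0,0],[0.05,-0.02,0.08,0.04,0,0],[0.05,-0.02,0.08,0.04,0,0],[0.05,-0.02,0.08,0.04,0,0],[0.05,-0.02,0.08,0.04,0,0]]
  jaw: 1
  newtons: 50

```text
time_s: 3.85
position: [0.5047, -0.1982, 0.0521]
tool_rot: [[0.0, 0.84, -0.543], [-0.0, -0.543, -0.84], [-1.0, 0.0, 0.0]]
ft_force: [-0.9, 0.8, 5.0]
grip_width: 0.0176
```

```bash
python3 -c "
from h import *
mv([.5045,-.1995,.053],-33)"
```

```text
t 3.85 pos [ 0.505 -0.198  0.052] yaw -32.8943114533223 F [-0.9   0.84  4.96] M [ 0.08  0.24 -0.02] w 0.017586205721399926
row [-0.036, 0.021, 0.049, 0.018, 0.0, -0.003]
```

arm_command:
  plan:
    - [[-0.3,0,0,0,0,0],[-1,0,0,0,0,0],[-2,0,0,0,0,0],[-3,0,0,0,0,0],[-4,0,0,0,0,0],[-5,0,0,0,0,0],[-6,0,0,0,0,0],[-6,0,0,0,0,0],[-6,0,0,0,0,0],[-6,0,0,0,0,0]]

```text
time_s: 4.85
position: [0.504, -0.1978, 0.2]
tool_rot: [[-0.003, 0.84, -0.543], [0.002, -0.543, -0.84], [-1.0, -0.003, -0.0]]
ft_force: [0.3, 0.4, -5.0]
grip_width: 0.0177
```

Run:
```python
from h import *
from rig import get_image
mv([.5673,.2215,.200],-37)
d=get_image("wrist"); cv2.imwrite("pics/w2.png",d["img"][:,:,::-1]); np.savez("pics/w2.npz",**{k:d[k] for k in("fx","cx","cy","T")})
```

```text
t 4.85 pos [ 0.504 -0.198  0.2  ] yaw -32.901577725887016 F [ 0.29  0.4  -5.02] M [-0.06  0.02  0.  ] w 0.017711899299302603
row [0.026, -6.985, -15.457, 0.683, 0.001, 0.033]
```

View pics/w2.png

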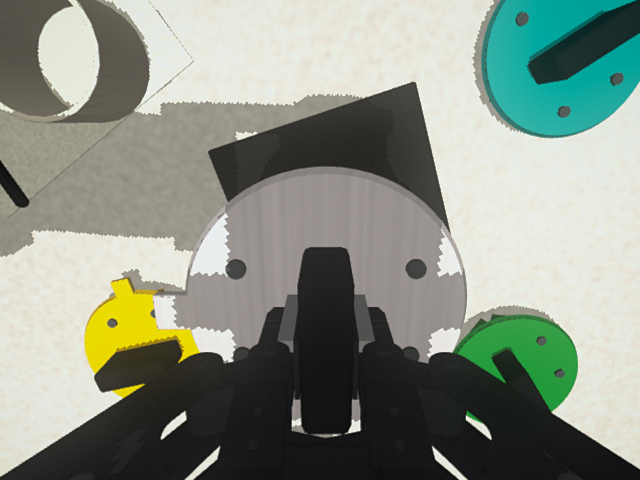

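The carrier hangs level in the jaws, with far holes at (236,269) and (416,268) and the tab on the left at (170,300). F z = -5.0 N, so it is held.

Run:
```python
from h import *
np.set_printoptions(precision=4,suppress=True)
d=np.load("pics/w2.npz"); C["w"]=(float(d["fx"]),float(d["cx"]),float(d["cy"]),d["T"][:3])
for z in(.165,.168,.171,.174):
    a,b=onz("w",(236,269),z),onz("w",(416,268),z); v=b-a
    # disc far rim top edge at (327,166), rim left (187,292?) right (466,292)
    r=onz("w",(327,167.5),z)
    print(z,"sep",np.linalg.norm(v),"yaw",np.degrees(np.arctan2(v[1],v[0])),"centre from holes",((a+b)/2)[:2]-.0201*np.array([.543,.84]),"from rim",r[:2]-.06*np.array([.543,.84]))
```

```text
0.165 sep 0.07687508917919807 yaw -32.36581889221885 centre from holes [ 0.5025 -0.2018] from rim [ 0.5043 -0.1997]
0.168 sep 0.07537390284939824 yaw -32.36581889221882 centre from holes [ 0.5031 -0.2008] from rim [ 0.5044 -0.1994]
0.171 sep 0.07387271651959841 yaw -32.36581889221885 centre from holes [ 0.5037 -0.1998] from rim [ 0.5046 -0.1991]
0.174 sep 0.07237153018979858 yaw -32.365818892218826 centre from holes [ 0.5044 -0.1988] from rim [ 0.5048 -0.1988]
```

arm_command:
  plan:
    - [[-2,-1,-1.5,0,0,0],[-2,-2,-3,0.3,0,0],[-2,-3,-4.5,0.68,0,0],[-2,-4,-6,0.68,0,0],[-2,-5,-7.5,0.68,0,0],[-2,-6,-9,0.68,0,0],[-2,-7,-10.4,0.68,0,0],[-2,-7.32,-11.03,0.68,0,0],[-2,-7.32,-11.03,0.68,0,0],[-2,-7.32,-11.03,0.68,0,0]]

```text
time_s: 5.9
position: [0.5006, 0.1327, 0.2509]
tool_rot: [[-0.002, 0.799, -0.601], [-0.0, -0.601, -0.799], [-1.0, -0.001, 0.001]]
ft_force: [0.8, 0.4, -3.9]
grip_width: 0.0172
```

Run:
```python
from h import *
from rig import get_image
mv([.5673,.2215,.200],-37)
d=get_image("wrist"); cv2.imwrite("pics/w3.png",d["img"][:,:,::-1]); np.savez("pics/w3.npz",**{k:d[k] for k in("fx","cx","cy","T")})
mv([.5673,.2215,.200],-37)
```

```text
t 5.9 pos [0.501 0.133 0.251] yaw -36.93758537662464 F [ 0.85  0.37 -3.93] M [-0.04 -0.06  0.01] w 0.017182289903854796
row [2.028, 0.001, -4.447, 0.01, 0.014, 0.012]
t 5.95 pos [0.501 0.132 0.251] yaw -37.00015682659869 F [ 0.63  0.15 -4.29] M [-0.03  0.03  0.01] w 0.017094366483101232
row [2.037, -0.02, -4.461, -0.0, 0.012, 0.01]
```

View pics/w3.png

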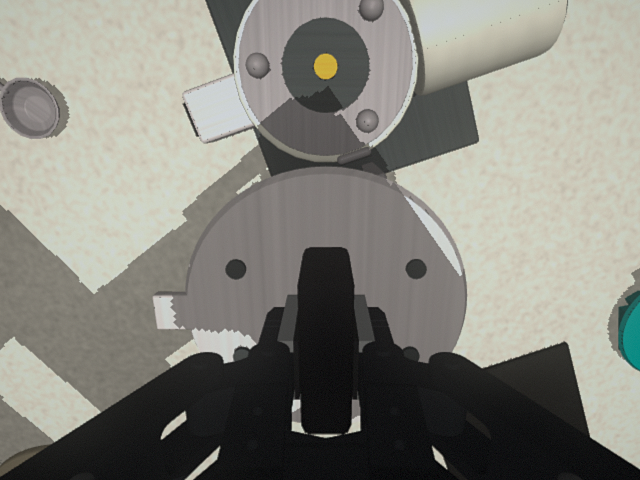

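The collar is visible ahead of the carrier: chute ball at (258,65), the others at (372,8) and (367,121), hub at (325,66). The carrier's tab is on the left, towards the chute.

Run:
```python
from h import *
np.set_printoptions(precision=4,suppress=True)
d=np.load("pics/w3.npz"); C["w"]=(float(d["fx"]),float(d["cx"]),float(d["cy"]),d["T"][:3])
B=[(372,8),(367,121),(258,65)]
P=np.array([onz("w",p,.084)[:2] for p in B])
Q=np.array([[.046*np.cos(a),.046*np.sin(a)] for a in np.radians([50,-50,180])])
a,b=P.mean(0),Q.mean(0);H=(Q-b).T@(P-a);th=np.arctan2(H[0,1]-H[1,0],H[0,0]+H[1,1]);R=np.array([[np.cos(th),-np.sin(th)],[np.sin(th),np.cos(th)]])
c=a-R@b;print("centre",c,np.degrees(th),"res",P-(Q@R.T+c))
z=.2509-.0285
x,y=onz("w",(236,269),z),onz("w",(416,268),z);v=y-x
t=np.radians(-37);print("carrier yaw",np.degrees(np.arctan2(v[1],v[0])),np.linalg.norm(v),"centre",((x+y)/2)[:2]-.0201*np.array([-np.sin(t),np.cos(t)]))
```

```text
centre [0.5679 0.2214] -37.67647498599945 res [[-0.     -0.0001]
 [ 0.0001  0.    ]
 [-0.      0.    ]]
carrier yaw -36.45073766714488 0.07357175440085403 centre [0.5004 0.1308]
```

arm_command:
  plan:
    - [[0,-0.03,-1.2,0.17,0,0],[0,-0.03,-2.4,0.17,0,0],[0,-0.03,-3.6,0.17,0,0],[0,-0.03,-4.5,0.17,0,0],[1,-0.03,-4.5,0.17,0,0],[2,-0.03,-4.5,0.17,0,0],[2.8,-0.03,-4.5,0.17,0,0],[3.44,-0.03,-4.5,0.17,0,0],[3.44,-0.03,-4.5,0.17,0,0],[3.44,-0.03,-4.5,0.17,0,0]]

```text
time_s: 6.95
position: [0.5683, 0.2222, 0.1661]
tool_rot: [[-0.0, 0.787, -0.617], [-0.0, -0.617, -0.787], [-1.0, 0.0, 0.0]]
ft_force: [-1.3, -1.0, -3.6]
grip_width: 0.0173
```

Run:
```python
from h import *
mv([.5678,.2228,.145],-38)
```

```text
t 6.95 pos [0.568 0.222 0.166] yaw -38.07110510805423 F [-1.28 -0.98 -3.65] M [-0.02  0.    0.05] w 0.017307496591647493
row [0.843, -0.031, -0.007, -0.012, 0.001, -0.0]
```

arm_command:
  plan:
    - [[0.4,-0.02,0,0,0,0],[0.7,-0.02,0,0,0,0],[0.88,-0.02,0,0,0,0],[0.94,-0.02,0,0,0,0],[0.94,-0.02,0,0,0,0],[0.94,-0.02,0,0,0,0]]

```text
time_s: 7.55
position: [0.5676, 0.2235, 0.1426]
tool_rot: [[0.001, 0.788, -0.616], [0.0, -0.616, -0.788], [-1.0, 0.0, -0.0]]
ft_force: [0.1, 0.5, -4.7]
grip_width: 0.0176
```

Run:
```python
from h import *
mv([.5678,.2228,.14],-38)
```

```text
t 7.55 pos [0.568 0.223 0.143] yaw -37.990764885535754 F [ 0.1   0.46 -4.65] M [ 0.   -0.04 -0.01] w 0.017604627089477125
row [0.104, 0.023, 0.016, 0.002, -0.004, -0.003]
```

arm_command:
  plan:
    - [[0.03,0,0,0,0,0],[0.06,0,0,0,0,0],[0.08,0,0,0,0,0],[0.1,0,0,0,0,0],[0.1,0,0,0,0,0]]

```text
time_s: 8.05
position: [0.5674, 0.2233, 0.1398]
tool_rot: [[-0.0, 0.788, -0.616], [-0.0, -0.616, -0.788], [-1.0, -0.0, 0.0]]
ft_force: [-0.7, -0.3, -4.1]
grip_width: 0.0174
```

arm_command:
  plan:
    - [[0.02,0,0,0,0,0],[0.04,0,0,0,0,0],[0.05,0,0,0,0,0],[0.05,0,0,0,0,0]]

```text
time_s: 8.45
position: [0.5674, 0.2234, 0.1385]
tool_rot: [[-0.0, 0.788, -0.616], [-0.0, -0.616, -0.788], [-1.0, -0.0, 0.0]]
ft_force: [-0.2, -0.8, -5.5]
grip_width: 0.0173
```

Run:
```python
from h import *
mv([.5678,.2228,.138],-38)
```

```text
t 8.45 pos [0.567 0.223 0.139] yaw -37.995956279976724 F [-0.16 -0.81 -5.47] M [-0.02 -0.02 -0.01] w 0.017337256841803154
row [0.02, 0.026, 0.009, 0.001, 0.001, 0.001]
```

arm_command:
  plan:
    - [[0.02,0,0,0,0,0],[0.04,0,0,0,0,0],[0.04,0,0,0,0,0]]

```text
time_s: 8.75
position: [0.5674, 0.2234, 0.1375]
tool_rot: [[-0.0, 0.788, -0.616], [-0.0, -0.616, -0.788], [-1.0, -0.0, 0.0]]
ft_force: [0.1, -0.3, -4.5]
grip_width: 0.0169
```

arm_command:
  plan:
    - [[0.02,0,0,0,0,0],[0.04,0,0,0,0,0],[0.04,0,0,0,0,0]]

```text
time_s: 9.05
position: [0.5675, 0.2232, 0.1367]
tool_rot: [[0.0, 0.788, -0.616], [-0.0, -0.616, -0.788], [-1.0, 0.0, 0.0]]
ft_force: [-0.6, -1.4, -3.6]
grip_width: 0.0177
```

Run:
```python
from h import *
mv([.5678,.2228,.136],-38)
```

```text
t 9.05 pos [0.568 0.223 0.137] yaw -38.00208485335558 F [-0.62 -1.38 -3.58] M [-0.18  0.05  0.03] w 0.017697672731844957
row [0.029, 0.019, 0.007, -0.0, 0.0, -0.003]
```

arm_command:
  plan:
    - [[0.02,0,0,0,0,0],[0.04,0,0,0,0,0],[0.04,0,0,0,0,0]]

```text
time_s: 9.35
position: [0.5677, 0.2231, 0.136]
tool_rot: [[0.001, 0.788, -0.616], [-0.0, -0.616, -0.788], [-1.0, 0.001, -0.0]]
ft_force: [-1.7, -4.9, 1.4]
grip_width: 0.0175
```

Run:
```python
from h import *
mv([.5678,.2228,.136],-38)
```

```text
t 9.35 pos [0.568 0.223 0.136] yaw -38.00660550224006 F [-1.72 -4.94  1.41] M [-0.42  0.19  0.01] w 0.01753955142287158
row [0.0, 0.012, 0.006, -0.001, -0.002, -0.008]
```

arm_command:
  plan:
    - [[0,0.01,0.02,0,0,0],[0,0.014,0.04,0,0,0],[0,0.014,0.04,0,0,0],[0,0.014,0.04,0,0,0]]

```text
time_s: 9.75
position: [0.5673, 0.2225, 0.1357]
tool_rot: [[0.001, 0.788, -0.616], [0.0, -0.616, -0.788], [-1.0, 0.0, -0.001]]
ft_force: [0.2, -2.5, 0.5]
grip_width: 0.0174
```

Run:
```python
from h import *
np.set_printoptions(precision=5)
mv([.5678,.2228,.136],-38)
```

```text
t 9.75 pos [0.567 0.222 0.136] yaw -37.997583615931745 F [ 0.21 -2.45  0.5 ] M [-0.18 -0.11 -0.01] w 0.017416780266016542
row [-0.012, 0.006, -0.022, 0.0, -0.006, -0.004]
```

arm_command:
  plan:
    - [[0,0.008,0.03,0,0,0],[0,0.008,0.03,0,0,0],[0.015,0.008,0.03,0,0,0],[0.03,0.008,0.03,0,0,0],[0.03,0.008,0.03,0,0,0]]

```text
time_s: 10.25
position: [0.567, 0.2219, 0.1352]
tool_rot: [[0.001, 0.788, -0.616], [0.0, -0.616, -0.788], [-1.0, 0.001, -0.001]]
ft_force: [0.8, 3.2, 4.0]
grip_width: 0.0173
```

Run:
```python
from h import *
mv([.5678,.2228,.136],-38)
```

```text
t 10.25 pos [0.567 0.222 0.135] yaw -37.99339265669435 F [0.81 3.16 3.95] M [ 0.29 -0.17  0.04] w 0.017256937572682166
row [-0.03, 0.002, -0.049, 0.001, -0.008, -0.005]
```

arm_command:
  plan:
    - [[0.01,-0.004,-0.013,0,0,0],[0.03,-0.004,-0.013,0,0,0],[0.03,-0.004,-0.013,0,0,0]]

```text
time_s: 10.55
position: [0.567, 0.2218, 0.1342]
tool_rot: [[0.0, 0.788, -0.616], [-0.0, -0.616, -0.788], [-1.0, 0.0, 0.0]]
ft_force: [0.9, 1.1, 2.3]
grip_width: 0.0171
```

arm_command:
  plan:
    - [[0.01,0,0,0,0,0],[0.02,0,0,0,0,0],[0.02,0,0,0,0,0]]

```text
time_s: 10.85
position: [0.5667, 0.2218, 0.1329]
tool_rot: [[-0.001, 0.788, -0.616], [-0.0, -0.616, -0.788], [-1.0, -0.001, 0.001]]
ft_force: [1.9, 0.7, -1.4]
grip_width: 0.0173
```

Run:
```python
from h import *
mv([.5678,.2228,.136],-38)
```

```text
t 10.85 pos [0.567 0.222 0.133] yaw -38.001760560200005 F [ 1.93  0.74 -1.37] M [ 0.2  -0.22 -0.01] w 0.017323536707260057
row [-0.124, 0.012, -0.058, -0.0, 0.01, 0.007]
```

arm_command:
  plan:
    - [[0.01,0,0,0,0,0],[0.02,0,0,0,0,0],[0.02,0,0,0,0,0]]

```text
time_s: 11.15
position: [0.5666, 0.222, 0.1326]
tool_rot: [[-0.001, 0.788, -0.616], [-0.0, -0.616, -0.788], [-1.0, -0.001, 0.001]]
ft_force: [1.3, 1.4, -3.2]
grip_width: 0.0172
```

arm_command:
  plan:
    - [[0.01,0,0,0,0,0],[0.02,0,0,0,0,0],[0.02,0,0,0,0,0]]

```text
time_s: 11.45
position: [0.5667, 0.222, 0.1323]
tool_rot: [[-0.001, 0.788, -0.616], [-0.0, -0.616, -0.788], [-1.0, -0.001, 0.001]]
ft_force: [0.5, 0.7, -4.0]
grip_width: 0.0176
```

Run:
```python
from h import *
mv([.5678,.2228,.136],-38)
```

```text
t 11.45 pos [0.567 0.222 0.132] yaw -37.99539578661794 F [ 0.47  0.71 -4.01] M [ 0.12 -0.02 -0.05] w 0.017600731848247772
row [-0.148, 0.014, -0.053, 0.001, 0.006, 0.005]
```

arm_command:
  plan:
    - [[0.02,0,0,0,0,0],[0.04,0,0,0,0,0],[0.04,0,0,0,0,0]]

```text
time_s: 11.75
position: [0.5669, 0.222, 0.1311]
tool_rot: [[-0.0, 0.788, -0.616], [-0.0, -0.616, -0.788], [-1.0, -0.0, 0.0]]
ft_force: [0.6, 1.3, -7.5]
grip_width: 0.0174
```

arm_command:
  plan:
    - [[0.01,0,0,0,0,0],[0.03,0,0,0,0,0],[0.03,0,0,0,0,0]]

```text
time_s: 12.05
position: [0.567, 0.222, 0.1307]
tool_rot: [[0.0, 0.788, -0.616], [0.0, -0.616, -0.788], [-1.0, 0.0, -0.0]]
ft_force: [1.3, 2.3, -6.5]
grip_width: 0.0173
```

Run:
```python
from h import *
mv([.5678,.2228,.136],-38)
```

```text
t 12.05 pos [0.567 0.222 0.131] yaw -37.99328734509834 F [ 1.34  2.32 -6.5 ] M [ 0.22 -0.33  0.04] w 0.017308987408228987
row [-0.211, 0.005, -0.044, 0.001, -0.002, -0.001]
```

arm_command:
  plan:
    - [[0.01,0,0,0,0,0],[0.03,0,0,0,0,0],[0.03,0,0,0,0,0]]

```text
time_s: 12.35
position: [0.5672, 0.2221, 0.1303]
tool_rot: [[0.001, 0.788, -0.616], [0.0, -0.616, -0.788], [-1.0, 0.0, -0.001]]
ft_force: [2.5, 2.4, -4.4]
grip_width: 0.0174
```

arm_command:
  plan:
    - [[0.01,0,0,0,0,0],[0.02,0,0,0,0,0],[0.02,0,0,0,0,0]]

```text
time_s: 12.65
position: [0.5672, 0.2221, 0.13]
tool_rot: [[0.001, 0.788, -0.615], [0.0, -0.615, -0.788], [-1.0, 0.001, -0.001]]
ft_force: [0.5, 1.9, 0.1]
grip_width: 0.0174
```

Run:
```python
from h import *
mv([.5678,.2228,.136],-38)
```

```text
t 12.65 pos [0.567 0.222 0.13 ] yaw -37.98813527868878 F [0.46 1.92 0.05] M [ 0.42 -0.4   0.34] w 0.017389631913697415
row [-0.24, 0.002, -0.037, 0.002, -0.009, -0.006]
```

arm_command:
  plan:
    - [[0.01,0,0,0,0,0],[0.02,0,0,0,0,0],[0.02,0,0,0,0,0]]

```text
time_s: 12.95
position: [0.5672, 0.2221, 0.1297]
tool_rot: [[0.001, 0.788, -0.615], [0.0, -0.615, -0.788], [-1.0, 0.001, -0.001]]
ft_force: [0.2, 2.8, 4.6]
grip_width: 0.0175
```

Run:
```python
from h import *
mv([.5678,.2228,.136],-38)
```

```text
t 12.95 pos [0.567 0.222 0.13 ] yaw -37.983332859971085 F [0.15 2.85 4.56] M [ 0.5  -0.24  0.49] w 0.017455025641730522
row [-0.253, 0.002, -0.036, 0.003, -0.01, -0.008]
```

arm_command:
  plan:
    - [[-0.03,0,0,0,0,0],[-0.03,0,0,0,0,0],[-0.03,0,0,0,0,0],[-0.03,0,0,0,0,0],[-0.03,0,0,0,0,0],[-0.03,0,0,0,0,0],[-0.03,0,0,0,0,0],[-0.03,0,0,0,0,0]]
  jaw: 0.3

```text
time_s: 13.75
position: [0.5669, 0.222, 0.1298]
tool_rot: [[-0.0, 0.788, -0.616], [-0.0, -0.616, -0.788], [-1.0, -0.0, 0.0]]
ft_force: [-0.7, 1.5, -0.5]
grip_width: 0.0598
```

Run:
```python
from h import *
mv([.5678,.2228,.136],-38)
```

```text
t 13.75 pos [0.567 0.222 0.13 ] yaw -37.99982749196582 F [-0.68  1.54 -0.48] M [ 0.04  0.   -0.03] w 0.059830391341917005
row [-0.248, 0.007, -0.048, 0.0, 0.001, 0.0]
```

arm_command:
  plan:
    - [[-0.5,0,0,0,0,0],[-1.2,0,0,0,0,0],[-2,0,0,0,0,0],[-3,0,0,0,0,0],[-4,0,0,0,0,0],[-5,0,0,0,0,0],[-5,0,0,0,0,0],[-5,0,0,0,0,0]]

```text
time_s: 14.55
position: [0.5668, 0.222, 0.2555]
tool_rot: [[0.001, 0.788, -0.616], [0.0, -0.616, -0.788], [-1.0, 0.001, -0.001]]
ft_force: [0.5, 0.8, -0.3]
grip_width: 0.0596
```

Run:
```python
from h import *
from rig import get_image
mv([.5678,.2228,.136],-38)
d=get_image("wrist"); cv2.imwrite("pics/w4.png",d["img"][:,:,::-1]); np.savez("pics/w4.npz",**{k:d[k] for k in("fx","cx","cy","T")})
s=get_image("scene")["img"][:,:,::-1];cv2.imwrite("pics/s4.png",s)
x=np.hstack([cv2.resize(d["img"][:,:,::-1],(400,300)),cv2.resize(s[255:330,320:420],(400,300),interpolation=cv2.INTER_CUBIC)])
w=d["img"][150:350,200:467,::-1]
cv2.imwrite("pics/c4.png",np.vstack([x,np.hstack([cv2.resize(w,(400,300),interpolation=cv2.INTER_CUBIC),np.zeros((300,400,3),np.uint8)])]))
```

```text
t 14.55 pos [0.567 0.222 0.256] yaw -37.99542203266856 F [ 0.46  0.77 -0.33] M [-0.02  0.03 -0.04] w 0.0596202140799074
row [4.78, 0.007, -0.046, 0.001, -0.008, -0.007]
```

View pics/c4.png

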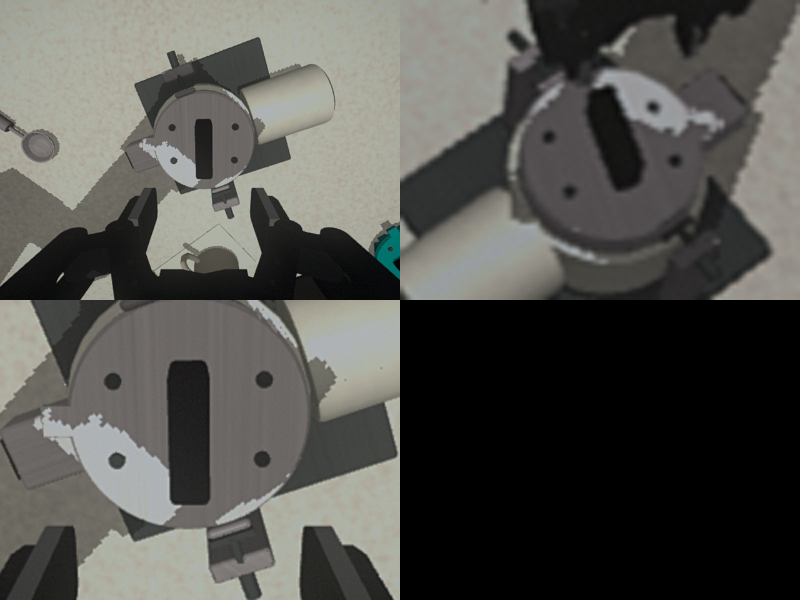

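Picture: the carrier is on the collar with its tab over the chute and released, looking level. Bar in the lower-left crop runs (188,360) to (188,503). To verify level I will touch both bar ends lightly with closed fingers and compare the contact heights; that would also snap in a high side.

arm_command:
  plan:
    - [[1,0,-0.75,0,0,0],[1.8,0,-0.75,0,0,0],[2.5,0,-0.75,0,0,0],[2.5,0,-0.75,0,0,0],[2.5,0,-0.75,0,0,0],[3,0,-0.75,0,0,0],[3.3,0,-0.75,0,0,0],[3.5,0,-0.75,0,0,0],[3.5,0,-0.75,0,0,0],[3.5,0,-0.75,0,0,0]]
  jaw: 1

```text
time_s: 15.65
position: [0.5786, 0.2368, 0.1675]
tool_rot: [[0.0, 0.788, -0.616], [0.0, -0.616, -0.788], [-1.0, 0.0, -0.0]]
ft_force: [1.2, 0.2, 0.2]
grip_width: 0.0004
```

arm_command:
  plan:
    - [[0.03,0,0,0,0,0],[0.06,0,0,0,0,0],[0.09,0,0,0,0,0],[0.1,0,0,0,0,0],[0.1,0,0,0,0,0]]

```text
time_s: 16.15
position: [0.5785, 0.2368, 0.1648]
tool_rot: [[-0.0, 0.788, -0.616], [0.0, -0.616, -0.788], [-1.0, -0.0, 0.0]]
ft_force: [-0.8, -0.2, -0.5]
grip_width: -0.0001
```

arm_command:
  plan:
    - [[0.02,0,0,0,0,0],[0.04,0,0,0,0,0],[0.06,0,0,0,0,0],[0.06,0,0,0,0,0]]

```text
time_s: 16.55
position: [0.5785, 0.2368, 0.1635]
tool_rot: [[0.0, 0.788, -0.616], [0.0, -0.616, -0.788], [-1.0, 0.0, -0.0]]
ft_force: [-0.8, -0.3, 0.7]
grip_width: -0.0002
```

arm_command:
  plan:
    - [[0.01,0,0,0,0,0],[0.03,0,0,0,0,0],[0.03,0,0,0,0,0]]

```text
time_s: 16.85
position: [0.5786, 0.2368, 0.1633]
tool_rot: [[0.001, 0.788, -0.616], [0.0, -0.616, -0.788], [-1.0, 0.001, -0.001]]
ft_force: [-2.1, 1.0, 6.7]
grip_width: 0.0004
```

arm_command:
  plan:
    - [[0.01,0,0,0,0,0],[0.03,0,0,0,0,0],[0.03,0,0,0,0,0]]

```text
time_s: 17.15
position: [0.5787, 0.2368, 0.1632]
tool_rot: [[0.002, 0.788, -0.616], [0.0, -0.616, -0.788], [-1.0, 0.001, -0.001]]
ft_force: [-2.8, -0.5, 9.5]
grip_width: -0.0
```

arm_command:
  plan:
    - [[-0.5,0,0,0,0,0],[-0.5,0,0.8,0,0,0],[-0.5,0,1.6,0,0,0],[-0.4,0,1.6,0,0,0],[-0.2,0,1.6,0,0,0],[-0.12,0,1.6,0,0,0],[-0.08,0,1.6,0,0,0],[-0.08,0,1.6,0,0,0]]

```text
time_s: 17.95
position: [0.5541, 0.2056, 0.1636]
tool_rot: [[-0.0, 0.788, -0.615], [0.0, -0.615, -0.788], [-1.0, -0.0, 0.0]]
ft_force: [-0.4, -0.2, -0.1]
grip_width: 0.0002
```

arm_command:
  plan:
    - [[0.02,0,0,0,0,0],[0.03,0,0,0,0,0],[0.03,0,0,0,0,0]]

```text
time_s: 18.25
position: [0.554, 0.2054, 0.1634]
tool_rot: [[0.001, 0.788, -0.616], [0.0, -0.616, -0.788], [-1.0, 0.0, -0.001]]
ft_force: [-0.0, 1.6, 3.3]
grip_width: 0.0004
```

arm_command:
  plan:
    - [[0.02,0,0,0,0,0],[0.03,0,0,0,0,0],[0.03,0,0,0,0,0]]

```text
time_s: 18.55
position: [0.554, 0.2054, 0.1633]
tool_rot: [[0.001, 0.788, -0.616], [0.0, -0.616, -0.788], [-1.0, 0.001, -0.001]]
ft_force: [-2.3, 0.9, 7.9]
grip_width: -0.0001
```

Both ends contact at TCP z = 0.1633 m with about 8 N and no give, so the carrier is level and home. Retreating.

arm_command:
  plan:
    - [[-0.5,0,0,0,0,0],[-1.5,0,0,0,0,0],[-2.5,0,0,0,0,0],[-3.5,0,0,0,0,0],[-4.5,0,-0.8,0,0,0],[-4.5,0,-0.8,0,0,0],[-4.5,0,-0.8,0,0,0],[-4.5,0,-0.8,0,0,0]]

```text
time_s: 19.35
position: [0.5656, 0.2206, 0.2738]
tool_rot: [[-0.002, 0.788, -0.616], [-0.001, -0.616, -0.788], [-1.0, -0.001, 0.002]]
ft_force: [0.0, -0.0, 0.3]
grip_width: -0.0001
```

Run:
```python
from h import *
from rig import get_image
mv([.5678,.2228,.136],-38)
d=get_image("wrist"); cv2.imwrite("pics/w5.png",d["img"][100:400,120:520,::-1].repeat(2,0).repeat(2,1))
```

```text
t 19.35 pos [0.566 0.221 0.274] yaw -38.00662076029645 F [ 0.01 -0.01  0.27] M [ 0.01 -0.03 -0.02] w -0.00014283269094970535
row [5.51, 0.023, -0.132, -0.001, 0.018, 0.014]
```

View pics/w5.png

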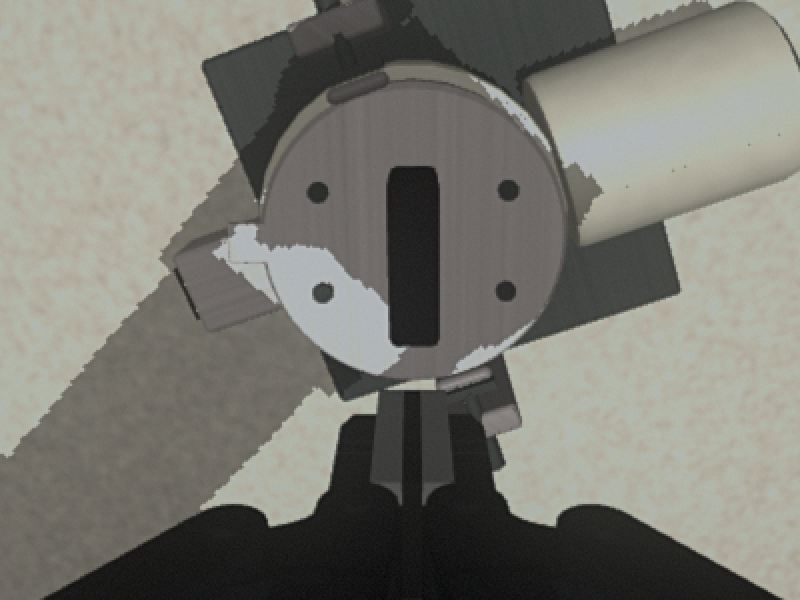

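The carrier sits square on the drum: bar at (413,255), tab over the chute at (245,243). Both rollers are against the rim, at (358,87) and (463,378). Handing in.

```bash
python3 -c "
from rig import workorder
print(workorder.close_job())"
```

```text
the job is handed in; nothing more can be done
None
```

The burr carrier is back on the grinder, released, with its tab on the chute side, and I handed the job in at about 19 s on the robot's clock (no verdict is reported).

- **Fitting:** I took the aluminium carrier from its mat and read the collar's turn from the balls in the camera images. It was about -37.5° in world yaw, roughly 20° off the grinder's own. At tool yaw -38° no turning by feel was needed. I corrected about 1 mm sideways by force, and it passed the catches at a push of about 9 N and was then pulled home.
- **Height and level:** Touching both bar ends with about 8 N gave the same contact height, tool point z = 0.1633 m. That puts the grip centre about 0.120 m up, level along the bar and about 0.7 mm below the seat point. I did not measure level across the bar.
- **Forces:** The largest push I read was about 10 N. Wrist force was near zero after backing off.
- **Last picture:** It shows both rollers at the rim and the robot touching nothing. I never went near the cup, pitcher or spoon, but I took no final picture of all three.
- **Disagreement:** The cameras differed by up to 2 mm on the grinder's centre, and the wrist camera put the carrier about 1 mm off across the jaws. The force correction and the grooves settled this, so I did not measure the final sideways offset separately.

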